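Stand the yellow food colouring back on its shelf coaster

TASK

Put the yellow food-colouring bottle back on the narrow raised white shelf: stand it upright in the middle of the yellow coaster, lowering it right down before you let go. Leave the red and blue bottles where they stand.

Things in the scene. Friction and masses are not known exactly. Their poses are not given: they have to be found in the camera images.
- yellow_bottle: yellow food-colouring bottle, loose, upright on the counter (z = 0): round body 42 mm in diameter up to 50 mm above its underside, then shoulder and nozzle, 80 mm tall in all, 40 to 85 g. Origin: centre of its underside; z up along it. Nothing stands within 40 mm of its sides. A white salt shaker with a steel top, of like size, is a bystander
- yellow_coaster_top (a point): top centre of the yellow coaster, a fixed disc 56 mm wide, 4 mm thick, on the white shelf; 104 mm above the counter. The shelf is a fixed board 340 x 70 mm, top 100 mm above the counter, nothing close behind or in front. z up, y along the shelf, x across its depth. Three coasters in a row, 110 mm apart, in any order: yellow and red (empty), blue (blue bottle on it)
- red_bottle: a bottle of the same shape in red, loose and upright on the counter; a bystander. Origin: centre of its underside; z up
- blue_bottle: a bottle of the same shape in blue, loose and upright on the blue coaster on the shelf, its top 184 mm above the counter; a bystander. Origin: centre of its underside; z up
Things that resemble listed ones, but are neither listed nor needed, are in the scene too. There is more than one size of the yellow_bottle; the one meant has the size given above.

How it is judged:
By the outcome, as a careful person would: the job done as asked, in the order asked, and still so for the second after the job is handed in, with the robot touching nothing.
It also fails if it takes over 37 s, if anything falls off the work surface, if the arm or the gripper's body presses on something with over 40 N, if the wrist force passes 120 N, or if a joint passes its speed limit or range.

ROBOT

A 6-joint arm with a two-finger parallel gripper is mounted at the origin on the work surface. World frame = base frame: x ahead of the robot, y to its left, z up, the work surface at z = 0. Lengths are in mm, angles in rad, forces in N, time in s.
With the tool pointing down it reaches from about 350 to 975 mm from the base axis. Payload 7.1 kg.
Tool frame: the origin (TCP) lies between the finger pads; the fingertips stand 19 mm ahead of it and the grasp point (between the pads) is the TCP (ctrl.tcp_to_tips is the distance from the TCP to the fingertips, in mm); z points along the fingers, y is the line along which they close (so a half turn about z gives the same grasp; the last joint's range is limited). The gripper opens to 88 mm and grips with 3 to 60 N. Pads are 20 mm wide; open, the fingers measure 115 mm over their backs; the gripper's body (75 mm by 178 mm) begins 61 mm behind the grasp point.
Start: joints at [-1.33, 0.423, 1.63, -0, 1.089, -0.019], TCP at [160.573, -604.004, 211.475] pointing down, gripper open.
Joint ranges: [-3, 3], [-0.9, 2.11], [0.09, 2.58], [-1.31, 4.45], [0.11, 2.69], [-2.54, 2.54]. Speed limits (rad/s): [2.39, 2.39, 3.01, 3.14, 3.14, 3.14].

INTERFACE

Orientations are given as a rotation vector (axis times angle).
In Python, from workcell import status, optics, ctrl gives the robot as it stands. The module is installed in compiled form; this text tells all that it offers.
- The arm moves only by the shell command python3 -m inch 'ROWS'. ROWS is JSON, a list that holds one entry, the list of rows, each a list of 7 numbers: the shift along the tool's x, y, z in mm, then the turn, a rotation vector about the tool's x, y, z in rad, then the opening in per cent of the stroke, from 0 (shut) to 100 (fully open). A call has 1 to 20 rows; each row is the pose to reach, as a shift and turn from the pose commanded when the call began, along the tool's axes at that moment; what a row does not reach only later rows make up. A row lasts 1/10 s, in which the tool goes at most 50 mm and 8.59 degrees, less where a joint would pass 70% of its speed; a pose out of reach is approached as far as the arm can. A call with a gripper value outside its range is refused whole. The fingers move at their own pace and stop on an object; the grip force is fixed at half the most. Time passes only in rows, so rows that repeat a pose let the fingers close. It gives the time, the measured TCP pose, the force, the opening and the grip force at its end, in the units of the state.
- status.get_obs(): the state, without advancing time (a new reading comes with each control period).
- optics.get_image(name): name is "scene" or "side" or "wrist"; returns a dict with "frame" (420x560x3 uint8, red, green, blue), "fx", "fy", "cx", "cy" (pixels), "k1" (the pictures are not rectified: a ray, as slopes to the right and down, at radius r is drawn at 1 + k1 r^2 times it, then the intrinsics apply), "rvec" (rotation vector, rad) and "tvec" (3), from world to camera coordinates, as OpenCV has them; the wrist camera has in their place "hand_eye" (4x4, takes a point from camera to tool coordinates, whose origin is the TCP and whose axes are the flange's). Camera axes: x right, y down, z forward; pixel columns grow to the right and rows downward; lengths in mm; the calibration is good to about 2 mm. A picture is of the moment at which its call begins: read the wrist's pose just before it. There is no depth.
- ctrl.close_job(): hands the job in; it is judged then, once.
The state is a dict: "t": time; "qpos": joint angles; "qvel": joint speeds; "joint_torque": joint torques, N m; "ee_pos": TCP position; "orientation": TCP orientation; "ft_force": force on the tool from outside, world axes, zero at the start; "moment": the same for the moment, N m; "width": finger opening in mm; "grasp_force": force on a finger pad.
Only numpy, scipy, OpenCV 4.12 (cv2) and the standard library are available. Lean on these libraries where they do the work, as an engineer would, in place of code of your own. Each camera call takes 0.05 s, during which the arm holds its last target. There are 200 camera calls.

## Working session

There is one attempt and no reset: what is moved stays moved. The work goes in short steps, Python scripts to look and compute and a shell command to move; the robot and the scene stay as the last step left them, time stands still between calls to the robot, and variables do not carry over. Pictures are saved under pics/ and viewed, at most 10 in all, crops included, and the job is handed in when it is done.

```bash
mkdir -p pics
cat > h.py <<'E'
import numpy as np, cv2
from workcell import status, optics, ctrl
from scipy.spatial.transform import Rotation as R
def cam(name):
    o=status.get_obs(); im=optics.get_image(name)
    if 'rvec' in im:
        Rw=R.from_rotvec(np.ravel(im['rvec'])).as_matrix(); t=np.ravel(im['tvec'])
        im['Rc']=Rw.T; im['C']=-Rw.T@t
    else:
        T=np.eye(4); T[:3,:3]=R.from_rotvec(o['orientation']).as_matrix(); T[:3,3]=o['ee_pos']
        T=T@np.array(im['hand_eye']); im['Rc']=T[:3,:3]; im['C']=T[:3,3]
    im['bgr']=im['frame'][:,:,::-1].copy(); return im
def ray(im,u,v):
    x,y=(u-im['cx'])/im['fx'],(v-im['cy'])/im['fy']; rd=np.hypot(x,y); r=rd
    for _ in range(20): r=rd/(1+im['k1']*r*r)
    s=r/rd if rd>0 else 1
    d=im['Rc']@np.array([x*s,y*s,1]); return im['C'],d/np.linalg.norm(d)
def onz(im,u,v,z):
    C,d=ray(im,u,v); return C+d*(z-C[2])/d[2]
def proj(im,p):
    q=im['Rc'].T@(np.array(p)-im['C']); x,y=q[:2]/q[2]; s=1+im['k1']*(x*x+y*y)
    return im['fx']*x*s+im['cx'],im['fy']*y*s+im['cy']
def blobs(im,lo,hi,amin=40):
    m=cv2.inRange(cv2.cvtColor(im['bgr'],cv2.COLOR_BGR2HSV),lo,hi)
    n,l,s,c=cv2.connectedComponentsWithStats(m)
    return [(s[i].tolist(),c[i].round(1).tolist()) for i in range(1,n) if s[i][4]>=amin]
E
python3 - <<'E'
from h import *
o=status.get_obs(); print(o['t'],o['ee_pos'],o['orientation'],o['width'])
for n in ('scene','side'):
    im=cam(n); cv2.imwrite(f'pics/{n}0.png',im['bgr']); print(n,im['C'].round(),im['Rc'][:,2].round(2))
    print(blobs(im,(20,100,80),(35,255,255)))
E
```

```text
0.0 [ 160.43927305 -603.4925214   210.73780155] [-3.11369383e+00 -4.06716551e-01  2.67533468e-04] 88.13566020849457
scene [1073. -599.  812.] [-0.54  0.51 -0.67]
[([356, 164, 19, 12, 173], [365.4, 169.9]), ([176, 265, 20, 25, 217], [187.4, 276.7]), ([139, 272, 9, 11, 73], [142.1, 277.5]), ([133, 275, 31, 36, 505], [150.7, 292.2])]
side [149. 780. 756.] [ 0.31 -0.76 -0.57]
[([348, 147, 6, 9, 40], [350.9, 151.5]), ([329, 155, 31, 41, 513], [343.6, 174.1]), ([189, 277, 27, 20, 426], [201.6, 286.5])]
```

View pics/scene0.png

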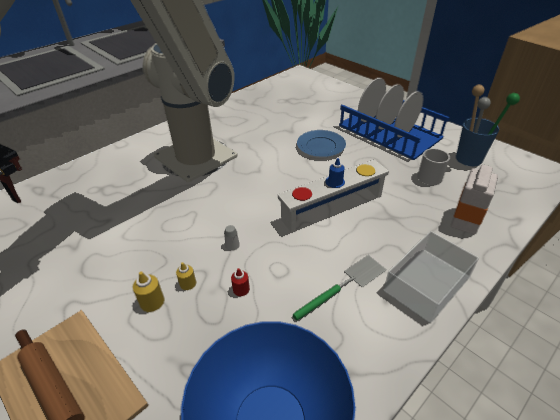

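View pics/side0.png

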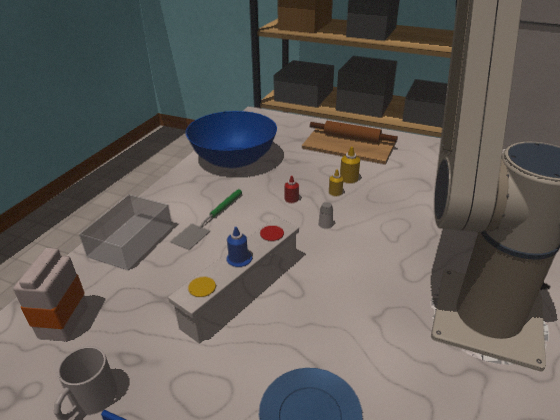

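Scene: candidate yellow things are the larger bottle (148,292), the smaller bottle (187,276) and the yellow coaster (365,170). The side view shows them at (350,166), (336,184) and (202,287). The shaker is at (231,237), the red bottle at (240,283), and the blue bottle is on the middle coaster. The smaller bottle looks the same size as the red one, so next I'll measure it and check a crop.

Run:
```python
from h import *
S=cam('scene'); D=cam('side')
cv2.imwrite('pics/crop1.png',np.hstack([cv2.resize(S['bgr'][240:330,120:210],(400,400),interpolation=2),cv2.resize(D['bgr'][130:220,300:390],(400,400),interpolation=2)]))
def tri(a,b):
    (C1,d1),(C2,d2)=ray(S,*a),ray(D,*b)
    k=np.linalg.lstsq(np.c_[d1,-d2],C2-C1,rcond=None)[0]
    p,q=C1+d1*k[0],C2+d2*k[1]; return ((p+q)/2).round(1),np.linalg.norm(p-q).round(1)
for n,im in(('S',S),('D',D)):
    print(n,blobs(im,(18,80,40),(36,255,255)))
    for nm,lo,hi in (('red',(0,150,60),(8,255,255)),('blue',(105,150,60),(125,255,255))): print(nm,blobs(im,lo,hi,60))
p,e=tri((365.4,169.9),(201.6,286.5)); print('coaster tri',p,e,onz(S,365.4,169.9,104).round(1),onz(D,201.6,286.5,104).round(1))
print('red coaster',onz(S,302,194,104).round(1),onz(D,272,233.5,104).round(1))
for nm,u,v,l,r,row in (('small',187,276,176.5,195.5,279),('big',148,292,133,163,291),('red',240,284,231.5,249.5,284)):
    A=onz(S,l,row,25);B=onz(S,r,row,25);print(nm,'width~',np.linalg.norm(A-B).round(1),((A+B)/2).round(1))
```

```text
S [([542, 87, 18, 23, 60], [550.5, 96.5]), ([498, 93, 26, 33, 62], [511.5, 107.6]), ([356, 164, 19, 12, 182], [365.4, 169.8]), ([176, 265, 20, 25, 319], [186.1, 278.6]), ([139, 271, 9, 12, 80], [142.4, 277.3]), ([133, 275, 31, 37, 719], [149.0, 295.1])]
red [([293, 188, 19, 12, 190], [301.7, 193.6]), ([231, 272, 18, 24, 274], [240.5, 284.8])]
blue [([0, 0, 66, 57, 2706], [29.5, 26.1]), ([59, 0, 83, 38, 2123], [97.5, 14.9]), ([205, 0, 90, 91, 4572], [248.9, 39.8]), ([283, 0, 16, 64, 300], [291.6, 26.7]), ([319, 0, 9, 32, 96], [324.3, 16.0]), ([297, 12, 4, 50, 102], [298.9, 34.3]), ([302, 22, 3, 40, 87], [302.8, 40.2]), ([309, 39, 9, 20, 66], [313.0, 50.0]), ([340, 105, 103, 54, 1560], [392.9, 135.1]), ([422, 107, 28, 12, 77], [435.5, 112.3]), ([329, 165, 16, 23, 229], [337.4, 176.3]), ([181, 322, 174, 98, 13590], [268.5, 377.6])]
D [([348, 146, 7, 11, 49], [351.0, 151.4]), ([329, 155, 31, 41, 705], [344.6, 174.8]), ([188, 276, 28, 21, 457], [201.5, 286.3])]
red [([285, 183, 14, 19, 138], [290.3, 190.6]), ([261, 226, 23, 15, 266], [271.7, 232.8])]
blue [([186, 111, 91, 40, 2782], [231.5, 130.6]), ([228, 236, 18, 10, 99], [236.1, 240.9]), ([228, 256, 24, 11, 92], [239.6, 262.0]), ([102, 410, 23, 10, 125], [110.0, 415.9])]
coaster tri [557.9 238.2 101. ] 0.6 [560.3 234.9 104. ] [555.8 240.6 104. ]
red coaster [502.9  22.7 104. ] [494.1  31.2 104. ]
small width~ 47.3 [ 459.8 -348.    25. ]
big width~ 72.8 [ 424.9 -433.7   25. ]
red width~ 44.2 [ 567.6 -262.2   25. ]
```

View pics/crop1.png

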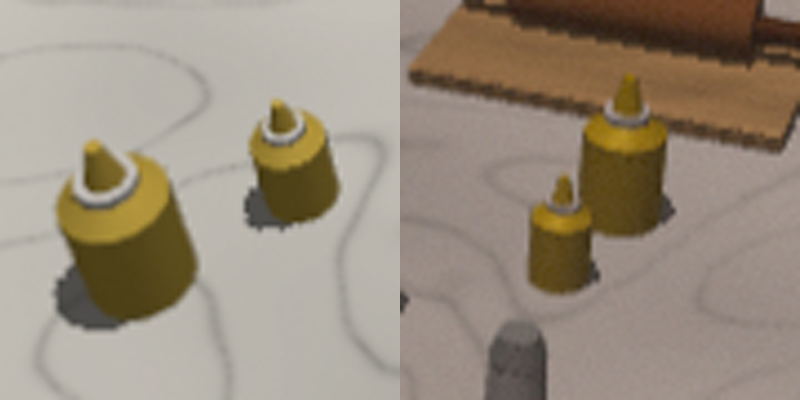

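```bash
cat >> h.py <<'E'
def tri(S,a,D,b):
    (C1,d1),(C2,d2)=ray(S,*a),ray(D,*b)
    k=np.linalg.lstsq(np.c_[d1,-d2],C2-C1,rcond=None)[0]
    p,q=C1+d1*k[0],C2+d2*k[1]; return ((p+q)/2).round(1),np.linalg.norm(p-q).round(1)
def togo(p,ydir):
    "shift in tool axes to world TCP p, turn about tool z (rotvec) to put tool y along +-ydir, pointing down"
    o=status.get_obs(); M=R.from_rotvec(o['orientation']).as_matrix(); y=np.array([*ydir,0.]);y/=np.linalg.norm(y)
    print('t',o['t'],'tcp',o['ee_pos'].round(1) if hasattr(o['ee_pos'],'round') else o['ee_pos'],'shift',(M.T@(np.array(p)-o['ee_pos'])).round(1))
    for s in(1,-1):
        z=np.array([0,0,-1.]); W=np.c_[np.cross(s*y,z),s*y,z]
        print('turn',R.from_matrix(M.T@W).as_rotvec().round(3))
E
python3 - <<'E'
from h import *
S=cam('scene'); D=cam('side')
print('tip small',tri(S,(182.5,263.3),D,(336.9,170)))
print('tip big',tri(S,(141,272.5),D,(351.5,147.5)))
print('tip red',tri(S,(239,266),D,(291,177)))
print('tip blue',tri(S,(337.5,158),D,(236.5,227)))
print('red coaster',tri(S,(301.7,193.6),D,(271.7,232.8)))
print(optics.get_image('wrist')['hand_eye'])
p,_=tri(S,(182.5,263.3),D,(336.9,170)); print(p)
togo([p[0],p[1],250],(.96,-.27))
E
```

```text
tip small (array([ 453.4, -344.2,   77.4]), np.float64(2.8))
tip big (array([ 437.3, -436.7,  109.9]), np.float64(2.1))
tip red (array([ 560.7, -254.2,   80.4]), np.float64(1.2))
tip blue (array([529.6, 131.4, 183.6]), np.float64(2.8))
red coaster (array([498. ,  25.9, 100.8]), np.float64(1.3))
[[ 2.53493923e-04 -9.61432902e-01 -2.75039471e-01  7.57557446e+01]
 [ 9.99999813e-01  3.96654819e-04 -4.64890070e-04 -4.82102283e-02]
 [ 5.56056341e-04 -2.75039301e-01  9.61432823e-01 -1.72913524e+02]
 [ 0.00000000e+00  0.00000000e+00  0.00000000e+00  1.00000000e+00]]
[ 453.4 -344.2   77.4]
t 0.35 tcp [ 160.5 -603.9  211.3] shift [ 349.7 -175.8  -38.7]
turn [-0.    -0.    -1.037]
turn [-0.     0.     2.105]
```

```bash
python3 -m inch '[[[35,-18,-39,0,0,-0.1,100],[70,-35,-39,0,0,-0.2,100],[105,-53,-39,0,0,-0.3,100],[140,-70,-39,0,0,-0.4,100],[175,-88,-39,0,0,-0.52,100],[210,-106,-39,0,0,-0.64,100],[245,-123,-39,0,0,-0.75,100],[280,-141,-39,0,0,-0.85,100],[315,-158,-39,0,0,-0.95,100],[350,-176,-39,0,0,-1.037,100],[350,-176,-39,0,0,-1.037,100],[350,-176,-39,0,0,-1.037,100],[350,-176,-39,0,0,-1.037,100],[350,-176,-39,0,0,-1.037,100]]]'
python3 - <<'E'
from h import *
W=cam('wrist'); cv2.imwrite('pics/w1.png',W['bgr']); print(W['C'].round(),blobs(W,(18,80,40),(36,255,255)))
print(status.get_obs()['qpos'])
print(proj(W,(453.4,-344.2,80)))
togo([453.4,-344.2,250],(.96,-.27))
E
```

```text
t: 1.75
ee_pos: [452.8, -344.8, 250.5]
orientation: [-2.506, -1.895, 0.0]
ft_force: [-0.4, -0.8, 0.4]
width: 87.5
grasp_force: 0.0
[ 474. -272.  423.] [([265, 154, 39, 43, 875], [283.8, 173.5]), ([278, 174, 13, 14, 142], [284.0, 180.3]), ([267, 222, 53, 67, 2428], [292.0, 253.8]), ([68, 303, 37, 68, 1233], [82.1, 337.2]), ([460, 303, 38, 68, 1242], [482.8, 337.1]), ([256, 382, 304, 31, 4360], [422.2, 401.0])]
[-6.71730660e-01  2.97774590e-01  1.71976052e+00 -1.19802861e-04
  1.12412897e+00 -3.95666210e-01]
(np.float64(282.6235354864897), np.float64(184.00988093390143))
t 1.8 tcp [ 452.8 -344.8  250.5] shift [0.8 0.4 0.5]
turn [-0.     0.    -0.002]
turn [0.   0.   3.14]
```

View pics/w1.png

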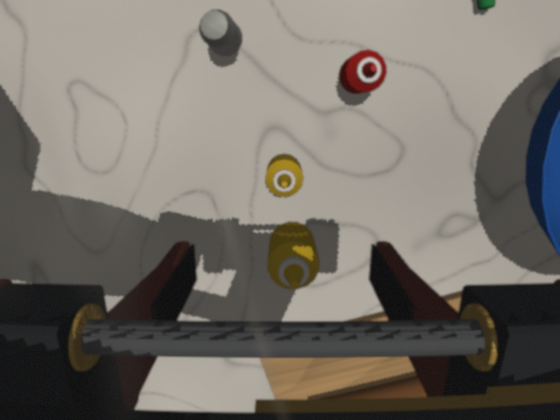

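The tip is at (284,183), against a predicted (283,184), so the position agrees to about 1 mm. The larger bottle is at (292,255), and the fingers straddle the target. I'll descend and grip.

```bash
python3 -m inch '[[[1,1.5,30,0,0,0,100],[1,1.5,65,0,0,0,100],[1,1.5,100,0,0,0,100],[1,1.5,130,0,0,0,100],[1,1.5,160,0,0,0,100],[1,1.5,185,0,0,0,100],[1,1.5,205,0,0,0,100],[1,1.5,215,0,0,0,100],[1,1.5,215,0,0,0,100],[1,1.5,215,0,0,0,100],[1,1.5,215,0,0,0,0],[1,1.5,215,0,0,0,0],[1,1.5,215,0,0,0,0],[1,1.5,215,0,0,0,0],[1,1.5,215,0,0,0,0],[1,1.5,215,0,0,0,0],[1,1.5,215,0,0,0,0],[1,1.5,215,0,0,0,0],[1,1.5,215,0,0,0,0],[1,1.5,215,0,0,0,0]]]'
```

```text
t: 3.8
ee_pos: [455.3, -343.4, 35.5]
orientation: [-2.504, -1.897, 0.0]
ft_force: [0.0, 0.3, 1.1]
width: 40.0
grasp_force: 30.0
```

```bash
python3 -m inch '[[[0,0,-10,0,0,0,0],[0,0,-35,0,0,0,0],[0,0,-70,0,0,0,0],[0,0,-110,0,0,0,0],[0,0,-150,0,0,0,0],[0,0,-190,0,0,0,0],[0,0,-220,0,0,0,0],[0,0,-240,0,0,0,0],[0,0,-245,0,0,0,0],[0,0,-245,0,0,0,0],[0,0,-245,0,0,0,0]]]'
python3 - <<'E'
from h import *
W=cam('wrist');D=cam('side');S=cam('scene')
o=status.get_obs();p=np.array(o['ee_pos'])
for im in(S,D): print('tcp px',proj(im,p))
print('W tip expected',proj(W,p+[0,0,45]))
u,v=map(int,proj(D,p)); a,b=map(int,proj(S,p))
f=lambda im,u,v:cv2.resize(im['bgr'][max(0,v-45):v+45,max(0,u-45):u+45],(400,400),interpolation=2)
print(u,v,a,b)
cv2.imwrite('pics/lift.png',np.hstack([cv2.resize(W['bgr'][200:420,140:440],(400,293)),f(D,u,v)[:293]]) if 0 else np.vstack([np.hstack([f(S,a,b)[50:350],f(D,u,v)[50:350]]),cv2.resize(W['bgr'][200:420,100:500],(800,440))[:300]]))
for k in(1,):togo([557.9,238.2,280],(.96,-.27))
E
```

```text
t: 4.9
ee_pos: [454.7, -342.9, 279.2]
orientation: [-2.502, -1.896, 0.001]
ft_force: [-0.4, 0.1, -1.0]
width: 40.2
grasp_force: 30.0
tcp px (np.float64(164.84898450605675), np.float64(199.72788004200865))
tcp px (np.float64(340.34844470311003), np.float64(105.44953618660897))
W tip expected (np.float64(281.6453579862225), np.float64(297.8007252193026))
340 105 164 199
t 5.05 tcp [ 454.7 -343.   279. ] shift [ 5.874e+02 -5.790e+01 -3.000e-01]
turn [-0.002 -0.001  0.   ]
turn [ 2.000e-03 -4.000e-03 -3.141e+00]
```

View pics/lift.png

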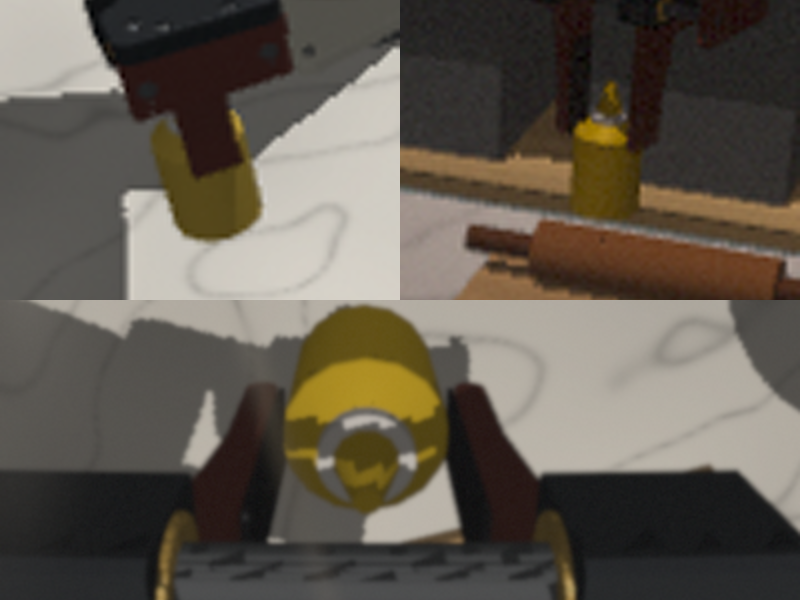

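Run:
```python
from h import *
W=cam('wrist');D=cam('side');S=cam('scene')
p=np.array(status.get_obs()['ee_pos']);print(p.round(1))
print('tip W/D',tri(W,(284,301),D,(342.7,90.4)))
print('tip exp D',proj(D,p+[0,0,45]))
for n,im in(('D',D),('S',S)):
    h=(im['C']-p)[:2];h/=np.linalg.norm(h)
    for z in(35,40,45,50): print(n,z,np.round(proj(im,p+[*(21*h),-z]),1))
a=tri(D,(341.1,119.6-1.5),S,(167.4,217));print(a)
for nm,im in(('W',W),('D',D),('S',S)): print(nm,blobs(im,(18,80,30),(36,255,255),100))
```

```text
[ 455.1 -343.2  279.6]
tip W/D (array([ 453.6, -348.1,  319. ]), np.float64(2.2))
tip exp D (np.float64(341.35579926392353), np.float64(89.01895789236775))
D 35 [339.2 120.5]
D 40 [339.1 122.2]
D 45 [339.  123.9]
D 50 [338.9 125.6]
S 35 [170.1 218.4]
S 40 [170.5 220.1]
S 45 [171.  221.8]
S 50 [171.5 223.5]
(array([ 454.9, -350.4,  237.3]), np.float64(6.5))
W [([241, 203, 84, 104, 5708], [281.8, 252.2]), ([177, 305, 22, 70, 837], [185.6, 339.8]), ([367, 305, 22, 70, 839], [379.1, 339.8]), ([134, 386, 377, 27, 5862], [340.6, 402.2])]
D [([332, 97, 18, 25, 329], [340.3, 109.6]), ([340, 155, 20, 29, 461], [349.4, 169.6]), ([188, 276, 28, 21, 455], [201.5, 286.4])]
S [([356, 164, 19, 12, 182], [365.4, 169.8]), ([153, 190, 25, 29, 390], [165.2, 206.9]), ([133, 274, 31, 38, 719], [149.0, 295.4])]
```

Held upright; the underside is about 35 mm below the TCP, so it has not slipped. The tip is at wrist pixel (284,301), a small tool −x offset. I'll carry it to just short of the coaster.

```bash
python3 -m inch '[[[20,-3,0,0,0,0,0],[50,-6,0,0,0,0,0],[85,-9,0,0,0,0,0],[120,-13,0,0,0,0,0],[155,-17,0,0,0,0,0],[190,-21,0,0,0,0,0],[225,-25,0,0,0,0,0],[260,-29,0,0,0,0,0],[295,-33,0,0,0,0,0],[330,-37,0,0,0,0,0],[365,-41,0,0,0,0,0],[400,-45,0,0,0,0,0],[435,-49,0,0,0,0,0],[465,-52,0,0,0,0,0],[495,-55,0,0,0,0,0],[515,-57,0,0,0,0,0],[525,-58,0,0,0,0,0],[527,-58,0,0,0,0,0],[527,-58,0,0,0,0,0],[527,-58,0,0,0,0,0]]]'
python3 - <<'E'
from h import *
W=cam('wrist'); cv2.imwrite('pics/w2.png',W['bgr'])
p=np.array(status.get_obs()['ee_pos']);print(p.round(1))
for s,c in blobs(W,(18,80,40),(36,255,255),100): print(s,c,onz(W,*c,104).round(1))
print('exp coaster',proj(W,(557.9,238.2,104)))
togo([557.9,238.2,280],(.96,-.27))
E
```

```text
t: 7.2
ee_pos: [541.9, 178.7, 280.4]
orientation: [2.505, 1.896, -0.001]
ft_force: [1.0, 0.2, -0.9]
width: 39.8
grasp_force: 30.0
[542.  178.6 280.5]
[254, 92, 57, 58, 2574] [281.8, 120.5] [558.5 238.7 104. ]
[241, 203, 84, 104, 5695] [281.9, 252.4] [521.2 106.1 104. ]
[177, 305, 22, 70, 805] [185.7, 339.3] [382.   29.6 104. ]
[367, 305, 22, 71, 814] [379.2, 340.1] [600.9 -33.2 104. ]
[134, 386, 379, 27, 5516] [342.6, 402.2] [ 539.  -112.9  104. ]
exp coaster (np.float64(281.3726838514012), np.float64(121.19508542698524))
t 7.25 tcp [542.  178.6 280.5] shift [61.6 -0.9  0.5]
turn [-0.     0.    -0.001]
turn [0.    0.    3.141]
```

View pics/w2.png

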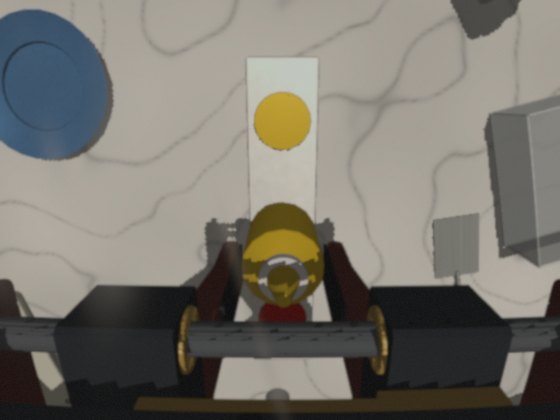

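Run:
```python
from h import *
W=cam('wrist');p=np.array(status.get_obs()['ee_pos']);M=R.from_rotvec(status.get_obs()['orientation']).as_matrix()
for z in(33,35,37):
    a=onz(W,282.3,203,p[2]-z); print(z,(M.T@(a-p)-[21,0,0]).round(1))
print('tip',(M.T@(onz(W,284,301,p[2]+45)-p)).round(1))
togo([558.5,238.7,139],(.96,-.27))
```

```text
33 [-2.1  0.2 33. ]
35 [-2.6  0.2 35. ]
37 [-3.2  0.2 37. ]
tip [ -1.4   0.9 -45. ]
t 7.3 tcp [542.  178.7 280.5] shift [ 62.2  -0.5 141.5]
turn [ 0.     0.    -0.001]
turn [ 0.    -0.     3.141]
```

```bash
python3 -m inch '[[[20,-0.7,0,0,0,0,0],[45,-0.7,0,0,0,0,0],[60,-0.7,0,0,0,0,0],[64.5,-0.7,0,0,0,0,0],[64.5,-0.7,15,0,0,0,0],[64.5,-0.7,40,0,0,0,0],[64.5,-0.7,65,0,0,0,0],[64.5,-0.7,90,0,0,0,0],[64.5,-0.7,110,0,0,0,0],[64.5,-0.7,125,0,0,0,0],[64.5,-0.7,132,0,0,0,0],[64.5,-0.7,132,0,0,0,0],[64.5,-0.7,132,0,0,0,0]]]'
python3 - <<'E'
from h import *
W=cam('wrist');D=cam('side');S=cam('scene')
p=np.array(status.get_obs()['ee_pos'])
c=np.array([558.5,238.7,104])
u,v=map(int,proj(D,c)); a,b=map(int,proj(S,c))
f=lambda im,u,v:cv2.resize(im['bgr'][v-60:v+30,u-45:u+45],(400,400),interpolation=2)
cv2.imwrite('pics/pre.png',np.hstack([f(S,a,b),f(D,u,v)])); print(u,v,a,b)
togo([558.5,238.7,139],(.96,-.27))
E
```

```text
t: 8.6
ee_pos: [559.3, 241.9, 149.1]
orientation: [2.504, 1.897, 0.001]
ft_force: [-1.0, 0.2, 0.5]
width: 40.3
grasp_force: 30.0
200 285 365 169
t 8.75 tcp [559.5 242.1 149.5] shift [-3.6 -0.1 10.5]
turn [ 0.002 -0.001  0.   ]
turn [ 2.000e-03  2.000e-03 -3.141e+00]
```

View pics/pre.png

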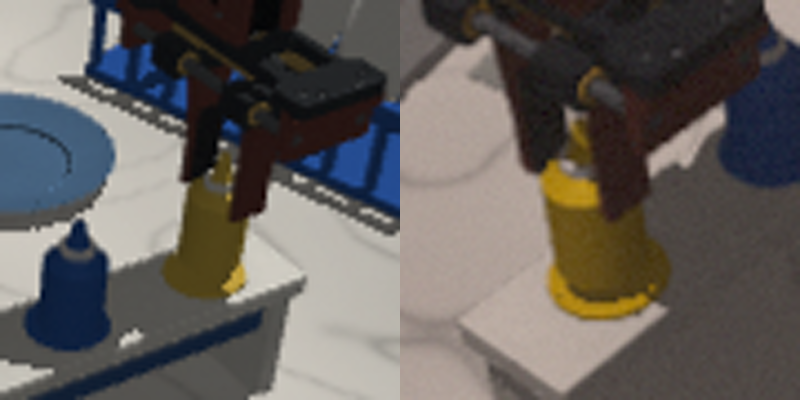

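The bottle is over the yellow coaster at about the right place and upright. I'll lower it gently and watch the force.

```bash
python3 -m inch '[[[-1,0,3,0,0,0,0],[-1,0,6,0,0,0,0],[-1,0,8,0,0,0,0],[-1,0,9,0,0,0,0],[-1,0,9.5,0,0,0,0],[-1,0,9.5,0,0,0,0],[-1,0,9.5,0,0,0,0]]]'
```

```text
t: 9.45
ee_pos: [558.5, 241.1, 139.5]
orientation: [-2.504, -1.897, -0.0]
ft_force: [-2.3, 0.1, 5.7]
width: 40.2
grasp_force: 30.0
```

```bash
python3 -m inch '[[[0,0,0.5,0,0,0,0],[0,0,0.8,0,0,0,0],[0,0,0.8,0,0,0,0]]]'
```

```text
t: 9.75
ee_pos: [558.5, 241.1, 139.4]
orientation: [-2.504, -1.897, -0.0]
ft_force: [-4.8, -1.5, 11.0]
width: 40.2
grasp_force: 30.0
```

It is in contact at about 10 N and stands on the coaster. I'll ease off and open.

```bash
python3 -m inch '[[[0,0,-0.6,0,0,0,0],[0,0,-0.6,0,0,0,55],[0,0,-0.6,0,0,0,60],[0,0,-0.6,0,0,0,70],[0,0,-0.6,0,0,0,85],[0,0,-0.6,0,0,0,100],[0,0,-0.6,0,0,0,100],[0,0,-0.6,0,0,0,100],[0,0,-0.6,0,0,0,100]]]'
```

```text
t: 10.65
ee_pos: [558.6, 240.9, 138.8]
orientation: [-2.504, -1.897, 0.0]
ft_force: [0.3, 0.1, -0.4]
width: 87.8
grasp_force: 0.0
```

```bash
python3 -m inch '[[[0,0,-15,0,0,0,100],[0,0,-40,0,0,0,100],[0,0,-70,0,0,0,100],[0,0,-100,0,0,0,100],[0,0,-130,0,0,0,100],[0,0,-160,0,0,0,100],[-20,0,-180,0,0,0,100],[-50,0,-180,0,0,0,100],[-60,0,-180,0,0,0,100],[-60,0,-180,0,0,0,100],[-60,0,-180,0,0,0,100]]]'
python3 - <<'E'
from h import *
W=cam('wrist');D=cam('side');S=cam('scene')
f=lambda im,u,v:cv2.resize(im['bgr'][v-60:v+30,u-45:u+45],(300,300),interpolation=2)
cv2.imwrite('pics/fin.png',np.vstack([np.hstack([f(S,365,169),f(D,200,285)]),cv2.resize(W['bgr'][:200,80:480],(600,300))]))
print(blobs(W,(18,80,40),(36,255,255),100)); c=(558.5,238.7)
for z in(104,154,184): print(z,proj(W,(*c,z)))
o=status.get_obs();print(o['t'],o['ee_pos'],o['ft_force'])
E
```

```text
t: 11.75
ee_pos: [542.5, 183.5, 319.0]
orientation: [-2.504, -1.896, -0.001]
ft_force: [-0.1, -0.4, -0.1]
width: 88.2
grasp_force: 0.0
[([258, 98, 51, 52, 1528], [283.1, 122.6]), ([275, 119, 15, 16, 183], [281.7, 126.1]), ([67, 304, 36, 68, 1207], [81.1, 338.7]), ([461, 304, 37, 67, 1224], [482.9, 336.9]), ([256, 383, 304, 30, 4097], [426.6, 401.0])]
104 (np.float64(282.5910661532313), np.float64(123.82648850177881))
154 (np.float64(282.6087117565481), np.float64(126.34251384881462))
184 (np.float64(282.62200890314546), np.float64(128.239035079298))
11.9 [542.4562817  183.89293806 318.40899037] [-0.31873544  0.54288864  0.06714641]
```

View pics/fin.png

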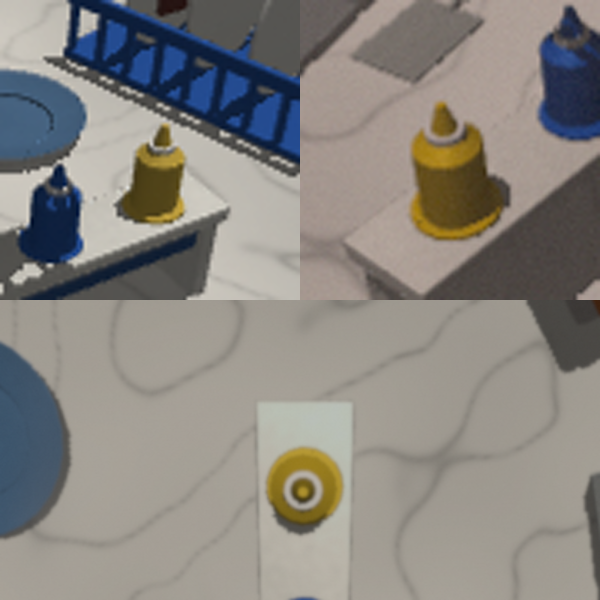

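The bottle stands upright on the yellow coaster. Its ring is at wrist pixel (282,126), against an expected (283,126–127), so it is centred to about 1 mm. The blue bottle is undisturbed.

```bash
python3 -c "
from workcell import ctrl; print(ctrl.close_job())"
```

```text
the job is handed in; nothing more can be done
None
```

The 80 mm yellow bottle stands upright on the yellow coaster, about 1 mm from its centre, with the gripper clear and the red and blue bottles not touched; I handed the job in after about 12 s of robot time.

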